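# Tidy the window-side book rack and close up its sliding end

### The job

Tidy the book rack: stand the pencil that lies on it in the pen cup, put the loose book back upright at the end of the row, in line with the other books and with its spine facing the same way as theirs, and close the rack's sliding end up so that the whole row is snug. Leave the other things on the table where they are.

Things in the scene. Friction and masses are not known exactly. Their poses are not given: they have to be found in the camera images.
- rack: Oak book rack, fixed to the table. Origin: centre of its underside; x across its depth (spines at -x), y along the row. Flat base board 150 (x) x 440 (y), top 15 mm above the table. Fixed end panel at +y: inner face at y = +200 mm, 150 mm deep, 165 mm high. The books stand on the base, row against the fixed end.
- rack_end (a joint): Sliding end in m: 0 = fully out, grows towards the fixed end (rack +y), up to 0.29; 0.253 when four books stand tight. Its inner face is at rack y = -0.170 + value. About 2.5 N friction, no spring or latch, stays where left; push it on its outer or inner face near the top.
- end_face (a point): Sliding end: upright oak panel 18 mm thick (y), 140 mm deep (x, centred on the rack), 16 to 149 mm above the table; on its outer (-y) side a low steel foot reaches 30 mm farther out, with two thin braces that stay below 80 mm. This point: middle of the top edge of its inner (+y) face.
- book_a: Hardback in the row next to the fixed end: 24 mm thick (y), 112 mm deep (x), 160 mm high (z); origin at the centre of its foot, spine at its -x.
- book_b: Middle hardback in the row: 35 mm thick (y), 108 mm deep (x), 152 mm high; origin at the centre of its foot, spine at -x.
- book_c: Last hardback in the row, towards the sliding end: 30 mm thick (y), 112 mm deep (x), 165 mm high; origin at the centre of its foot, spine at -x.
- loose_book: Loose hardback, standing by itself on the table at the start: 28 mm thick (y), 110 mm deep (x), 155 mm high (z), 0.2 to 0.4 kg; origin at the centre of its foot, spine at its -x.
- loose_book_spine (a point): Middle of the loose book's spine, 55 mm to -x of its origin and 77.5 mm up.
- pencil: Thick brown hexagonal pencil, 11 mm across its flats (flat side down), 170 mm long, about 20 g, at the start lying on the rack's base between the row and the sliding end. Origin at its middle, x along it with the point at +x; it may stand in the cup either end up.
- cup: White round ceramic pen cup without handle, loose, empty, about 0.45 kg: 74 mm outside, 66 mm inside, 100 mm high, floor 6 mm thick. Origin at the centre of its underside.
- hourglass: Bystander: hourglass with dark wood ends, 62 mm wide, 180 mm high, origin at the centre of its foot.
- vase: Bystander: round blue-grey vase, 96 mm wide, 80 mm high, origin at the centre of its foot.
- candle: Bystander: tea-light in a small white dish, 48 mm wide, 24 mm high, origin at the centre of its foot.
- magnifier: Bystander: magnifying glass lying flat, lens 96 mm wide, handle to its -x up to 166 mm from its origin (the lens centre), 12 mm high.
- bowl: Bystander: small low grey bowl, 92 mm wide, 36 mm high, empty, origin at the centre of its foot.
- clock: Bystander: white cube-like desk clock, 45 x 85 mm and 92 mm high, origin at the centre of its foot.
Not all that is in view belongs to the job. Of the things shaped like the pencil, the brown one is meant.

How it is judged (in metres and radians):
At the end, for the whole second after the job is handed in: Sliding end closed on the row within 4 mm; loose book on the rack's base at the end of the row, spine like the others, within 25 mm of the rack's centre line; all four books upright within 0.06 rad; pencil in the upright cup, leaning under 43 degrees; all at rest (value of joint rack_end between 0.2485 and 0.257 m and y of loose_book in the frame of rack between 0.085 and 0.109 m and x of loose_book in the frame of rack between -0.025 and 0.025 m and z of loose_book in the frame of rack below 0.019 m and x of loose_book_spine in the frame of rack below -0.03 m and angle between each of loose_book, book_a, book_b, book_c's own z axis and vertical below 0.06 rad and horizontal distance between pencil and cup below 0.04 m and height (world z) of pencil above 0.055 m and (angle between pencil's own x axis and vertical below 0.75 rad or angle between pencil's own x axis and vertical above 2.39 rad) and angle between cup's own z axis and vertical below 0.1 rad and height (world z) of cup below 0.01 m and linear speed of each of pencil, loose_book below 0.02 m/s); the robot touches nothing.
It fails at once if the hourglass is shifted by more than 30 mm or tipped (distance of hourglass from where it was at the start of the episode above 0.03 m or angle between hourglass's own z axis and vertical above 0.3 rad).
It fails at once if the vase, candle, bowl, clock or magnifying glass is shifted by more than 30 mm (distance of any of vase, candle, bowl, clock, magnifier from where it was at the start of the episode above 0.03 m).
It also fails if it takes over 72 s, if anything falls off the work surface, if the arm or the gripper's body presses on something with over 40 N, if the wrist force passes 120 N, or if a joint passes its speed limit or range.

### The arm

A 6-joint arm with a two-finger parallel gripper is mounted at the origin on the work surface. World frame = base frame: x ahead of the robot, y to its left, z up, the work surface at z = 0. Lengths are in m, angles in degrees, forces in N, time in s.
With the tool pointing down it reaches from about 0.375 to 0.9 m from the base axis. Payload 3.1 kg.
Tool frame: the origin (TCP) lies at the very end of the fingers, on their centre line; the grasp point (between the pads) lies 19 mm behind it (bot.tcp_to_grasp is the distance from the TCP to the grasp point, in m); z points along the fingers, y is the line along which they close (so a half turn about z gives the same grasp; the last joint's range is limited). The gripper opens to 87 mm and grips with 3 to 60 N. Pads are 19 mm wide; open, the fingers measure 117 mm over their backs; the gripper's body (75 mm by 190 mm) begins 51 mm behind the grasp point.
Start: joints at [-10.227, 30.224, 82.088, -0, 67.689, -10.227], TCP at [0.625, 0, 0.223] pointing down, gripper open.
Joint ranges: [-176.69, 176.69], [-43.24, 126.21], [12.49, 139.97], [-82, 262], [0, 151.66], [-163.58, 163.58]. Speed limits (degrees/s): [159.86, 159.86, 180, 180, 180, 180].

### API

Orientations are given as a 3x3 rotation matrix whose columns are the frame's x, y, z axes.
In Python, from rig import telemetry, capture, camera_info, job, bot gives the robot as it stands. The module is installed in compiled form; this text tells all that it offers.
- The arm moves only by the tool carry_out, never from a script. Its argument "deltas" is a list that holds one entry, the list of rows, each a list of 7 numbers: the shift along the tool's x, y, z scaled (see below), then the turn, a rotation vector about the tool's x, y, z scaled (see below), then the closure, from -1 (fully open) to 1 (shut). In form: [[[dx, dy, dz, ax, ay, az, claw], ...]]. A call has exactly 10 rows; each row is the pose to reach, as a shift and turn from the pose commanded when the call began, along the tool's axes at that moment, turning the shorter way round; what a row does not reach only later rows make up. The controller multiplies each number of a shift by 15 cm and each number of a turn by 360 degrees. A row lasts 1/12 s, in which the tool goes at most 41.7 mm and 7.16 degrees, less where a joint would pass 70% of its speed; a pose out of reach is approached as far as the arm can. A call with a number of a shift or a turn outside -1 to 1 is refused whole. A call with a gripper value outside its range is refused whole. The fingers move at their own pace and stop on an object; the grip force is fixed at half the most. Time passes only in rows, so rows that repeat a pose let the fingers close, or fill a call up. It gives the time, the measured TCP pose, the force, the opening and the grip force at its end, in the units of the state.
- telemetry.read_state(): the state, without advancing time (a new reading comes with each control period).
- capture(name): name is "scene" or "side" or "wrist"; returns the picture (400x640x3 uint8, red, green, blue); there is no depth.
- camera_info(name): a dict with "mtx" (3x3 intrinsics, pixels), "cam_to_world" (4x4, takes a point from camera to world coordinates); the wrist camera has in their place "T_tool_cam" (4x4, takes a point from camera to tool coordinates, whose origin is the TCP and whose axes are the flange's). Camera axes: x right, y down, z forward; pixel columns grow to the right and rows downward; lengths in m; the calibration is good to about 2 mm. The wrist camera is an equidistant fisheye: a pixel r from the principal point sees the ray r / f radians off the axis. A picture is of the moment at which its call begins: read the wrist's pose just before it. camera_info takes no time and is no camera call.
- job.hand_in(): hands the job in; it is judged then, once.
The state is a dict: "time_s": time; "joint_positions": joint angles; "qvel": joint speeds; "tau": joint torques, N m; "position": TCP position; "tcp_rot": TCP orientation; "force": force on the tool from outside, world axes, zero at the start; "moment": the same for the moment, N m; "opening": opening from 0.0 (shut) to 1.0 (fully open); "grasp_force": force on a finger pad.
Only numpy, scipy, OpenCV 4.12 (cv2) and the standard library are available. Lean on these libraries where they do the work, as an engineer would, in place of code of your own. Each camera call takes 0.05 s, during which the arm holds its last target. There are 200 camera calls.

## Working session

There is one attempt and no reset: what is moved stays moved. The work goes in short steps, Python scripts to look and compute and a tool call to move; the robot and the scene stay as the last step left them, time stands still between calls to the robot, and variables do not carry over. Pictures are saved under pics/ and viewed, at most 10 in all, crops included, and the job is handed in when it is done.

Besides the shell and the picture viewer there is one more tool, called after "Emit:" as name(argument=value, ...) on one line, values as JSON. carry_out: Moves the arm, as the interface text tells. Its arguments: {"type":"object","properties":{"deltas":{"type":"array","items":{"type":"array","items":{"type":"array","items":{"type":"number"}}}}},"required":["deltas"]}

```bash
mkdir -p pics; python3 - <<'E'
from rig import telemetry, capture, camera_info
import cv2,numpy as np
s=telemetry.read_state();print(s)
for n in ["scene","side","wrist"]:
    im=capture(n);cv2.imwrite(f"pics/{n}0.png",im[:,:,::-1]);c=camera_info(n);print(n,{k:np.round(v,4).tolist() if not isinstance(v,str) else v for k,v in c.items()})
E
```

```text
{'time_s': 0.0, 'joint_positions': array([-1.02275778e+01,  3.02783919e+01,  8.21572998e+01, -7.37866352e-04,
        6.76869392e+01, -1.02282515e+01]), 'qvel': array([-0.02419365, -0.02937502, -0.0312859 , -0.01865999,  0.05935513,
        0.05175999]), 'tau': array([-5.45745443e-04, -4.40045428e+01, -1.76593530e+01,  6.32597599e-02,
        5.83207863e-02, -1.53719384e-04]), 'position': array([6.24269679e-01, 1.54467211e-04, 2.21572700e-01]), 'tcp_rot': array([[-1.62725505e-05,  9.99997777e-01, -2.10841981e-03],
       [ 9.99999932e-01,  1.70491311e-05,  3.68306094e-04],
       [ 3.68341222e-04, -2.10841368e-03, -9.99997709e-01]]), 'force': array([-0.4316515 ,  1.05950178,  0.02614173]), 'moment': array([-0.00669799, -0.03168662,  0.04558261]), 'grasp_force': 0.0, 'opening': 1.0008942826913652}
scene {'mtx': [[519.2017, 0.0, 320.5428], [0.0, 519.2017, 194.4377], [0.0, 0.0, 1.0]], 'cam_to_world': [[0.2744, 0.7718, -0.5737, 1.4792], [0.9616, -0.2203, 0.1637, -0.2928], [-0.0, -0.5966, -0.8026, 1.4167], [0.0, 0.0, 0.0, 1.0]]}
side {'mtx': [[513.1981, 0.0, 314.9246], [0.0, 513.1981, 193.5145], [0.0, 0.0, 1.0]], 'cam_to_world': [[-0.1783, -0.7947, 0.5802, -0.4068], [-0.9838, 0.1344, -0.1182, 0.1819], [0.016, -0.5919, -0.8058, 1.4343], [0.0, 0.0, 0.0, 1.0]]}
wrist {'mtx': [[309.7069, 0.0, 318.1463], [0.0, 309.7069, 202.9644], [0.0, 0.0, 1.0]], 'T_tool_cam': [[-0.0001, -0.9708, -0.2401, 0.0636], [1.0, -0.0002, 0.0003, -0.0003], [-0.0003, -0.2401, 0.9708, -0.1631], [0.0, 0.0, 0.0, 1.0]]}
```

View pics/scene0.png

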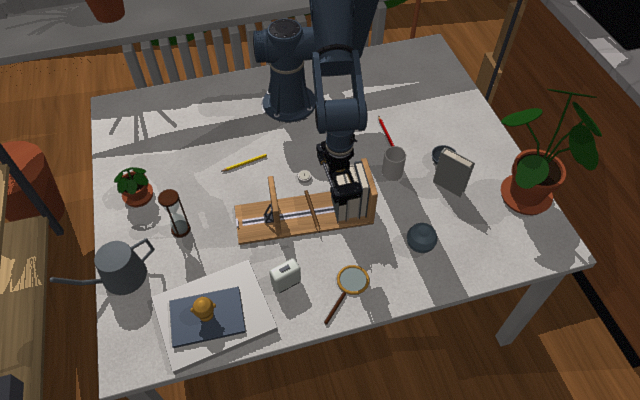

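View pics/side0.png

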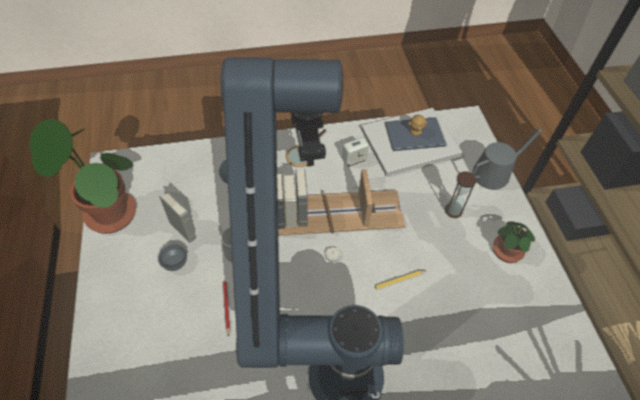

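The brown pencil lies on the rack at about scene (312,203). The yellow one at (245,163) and the red one at (386,131) are decoys lying on the table. The loose book is at (454,171) and the cup at (394,163). I'll enlarge the scene crop to confirm.

```bash
python3 - <<'E'
import cv2
a=cv2.imread("pics/scene0.png")[110:260,222:482]
cv2.imwrite("pics/crop0.png",cv2.resize(a,None,fx=3.07,fy=3.07,interpolation=cv2.INTER_CUBIC))
E
```

```text
(no output)
```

View pics/crop0.png

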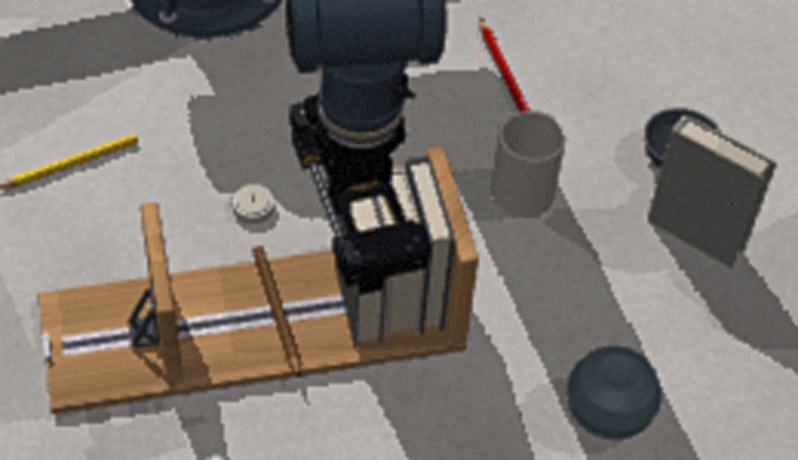

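View pics/wrist0.png

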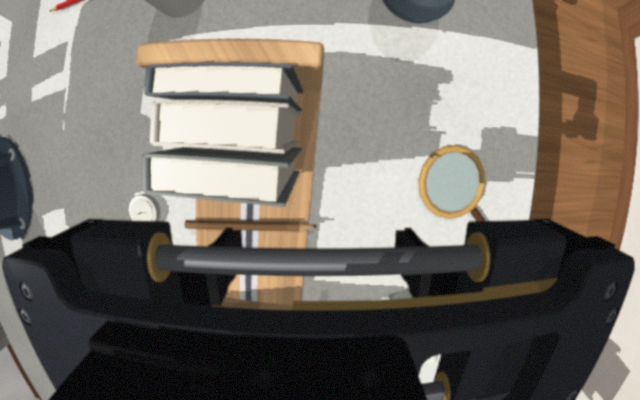

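The crop confirms it: the brown pencil lies across the rack at crop (277,310). The row stands at crop x 345–450, the sliding end's top is at (150,205), the cup rim is centred at (530,133), and the loose book's top runs from (680,120) to (772,165). The bowl is behind the book, and the wrist view shows the row's spines to its left.

```bash
cat > h.py <<'E'
import numpy as np,cv2
from rig import telemetry,capture,camera_info
def p2w(name,uv,z,crop=None,st=None):
    c=camera_info(name);uv=np.array(uv,float)
    if crop: uv=uv/crop[2]+np.array(crop[:2])
    K=c["mtx"];d=np.array([(uv[0]-K[0,2])/K[0,0],(uv[1]-K[1,2])/K[1,1],1])
    if name=="wrist":
        r=np.hypot(d[0],d[1]);d=np.array([d[0]/r*np.sin(r),d[1]/r*np.sin(r),np.cos(r)])
        T=np.eye(4);T[:3,:3]=st["tcp_rot"];T[:3,3]=st["position"];M=T@c["T_tool_cam"]
    else: M=c["cam_to_world"]
    d=M[:3,:3]@d;o=M[:3,3]
    return o+d*(z-o[2])/d[2]
def w2wrist(P,st):
    c=camera_info("wrist");T=np.eye(4);T[:3,:3]=st["tcp_rot"];T[:3,3]=st["position"]
    q=np.linalg.inv(T@c["T_tool_cam"])@np.append(P,1);r=np.hypot(q[0],q[1]);th=np.arctan2(r,q[2]);K=c["mtx"]
    return np.array([K[0,2]+K[0,0]*th*q[0]/r,K[1,2]+K[1,1]*th*q[1]/r])
E
python3 - <<'E'
from h import *
C=(222,110,3.07)
np.set_printoptions(precision=4,suppress=True)
for n,uv,z in [("rackLF",(55,408),.0),("rackLFtop",(52,388),.015),("rackLBtop",(40,295),.015),("rackRFtop",(468,335),.015),
 ("fixRFtop",(478,258),.165),("fixRBtop",(440,150),.165),("slB in",(158,205),.149),("slF in",(178,298),.149),("pencilN",(258,248),.0205),("pencilF",(296,371),.0205),
 ("cup",(530,133),.1),("cupbase",(524,198),.0),("bk1",(680,117),.155),("bk2",(775,163),.155),("bk3",(764,180),.155),("bk1b",(668,134),.155),("bkfoot",(735,264),0),("bkfoot2",(650,220),0)]:
    print(n,p2w("scene",uv,z,C))
st=telemetry.read_state()
for n,uv,z in [("pN",(186,224),.0205),("pF",(315,225),.0205),("fixL",(138,45),.165),("fixR",(322,44),.165),("cTopL",(148,158),.165),("cTopbotL",(150,197),.165),("cbotR",(282,203),.165),("aL",(150,67),.16),("aR",(296,67),.16)]:
    print("w",n,p2w("wrist",uv,z,st=st))
for n,uv,z in [("bk",(162,190),.155),("bk",(172,189),.155),("bkN",(190,224),.155),("bkN",(181,227),.155)]: print("side",n,p2w("side",uv,z))
a=cv2.imread("pics/side0.png")[160:290,140:340]
b=cv2.imread("pics/scene0.png")[130:230,370:500]
a=cv2.resize(a,None,fx=2.0,fy=2.0,interpolation=cv2.INTER_CUBIC);b=cv2.resize(b,(390,300),interpolation=cv2.INTER_CUBIC)
o=np.zeros((300,800,3),np.uint8);o[:260,:400]=a;o[:,405:795]=b;cv2.imwrite("pics/crop1.png",o)
E
```

```text
rackLF [ 0.5809 -0.303   0.    ]
rackLFtop [ 0.5658 -0.3014  0.015 ]
rackLBtop [ 0.4459 -0.2921  0.015 ]
rackRFtop [0.6215 0.1341 0.015 ]
fixRFtop [0.6303 0.1282 0.165 ]
fixRBtop [0.4886 0.1373 0.165 ]
slB in [ 0.4668 -0.1566  0.149 ]
slF in [ 0.5851 -0.1636  0.149 ]
pencilN [ 0.4531 -0.0507  0.0205]
pencilF [ 0.6184 -0.0541  0.0205]
cup [0.441  0.2622 0.1   ]
cupbase [0.4523 0.2629 0.    ]
bk1 [0.5068 0.3994 0.155 ]
bk2 [0.5923 0.4677 0.155 ]
bk3 [0.6099 0.4468 0.155 ]
bk1b [0.5253 0.3775 0.155 ]
bkfoot [0.6041 0.4539 0.    ]
bkfoot2 [0.5212 0.3883 0.    ]
w pN [ 0.4497 -0.0549  0.0205]
w pF [ 0.62   -0.0544  0.0205]
w fixL [0.4805 0.1391 0.165 ]
w fixR [0.6268 0.1248 0.165 ]
w cTopL [0.4896 0.046  0.165 ]
w cTopbotL [0.488  0.0143 0.165 ]
w cbotR [0.5975 0.0093 0.165 ]
w aL [0.4902 0.1196 0.16  ]
w aR [0.6082 0.1087 0.16  ]
side bk [0.6064 0.4579 0.155 ]
side bk [0.6052 0.4276 0.155 ]
side bkN [0.466  0.3776 0.155 ]
side bkN [0.4599 0.4039 0.155 ]
```

View pics/crop1.png

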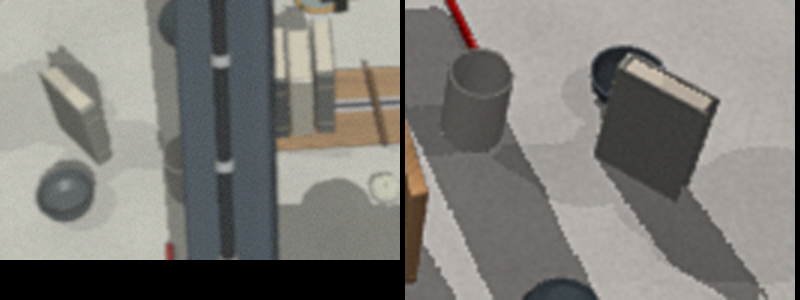

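The narrow face of the loose book turned towards the robot looks grey (spine-like) at side-crop (100,140), and I'll confirm that from close up. Pencil first: I'll grip its +x end with the tool tilted inward so it can be swung down into the cup.

```bash
cat >> h.py <<'E'
import json,os
from scipy.spatial.transform import Rotation as Ro
np.set_printoptions(precision=4,suppress=True)
F="cmd.json"
def cmd():
    if os.path.exists(F): d=json.load(open(F));return np.array(d[0]),np.array(d[1])
    return np.array([.625,0,.223]),np.array([[0,1,0],[1,0,0],[0,0,-1.]])
def Rt(yaw,tilt,az=None,flip=1):
    """tool down, closing axis y at world direction yaw+90 (deg); tilt: tool leans to point inward along -(dir yaw)"""
    t=np.radians(tilt);R=np.column_stack([[-np.cos(t),0,np.sin(t)],[0,1,0],[-np.sin(t),0,-np.cos(t)]])
    return Ro.from_euler('z',yaw,degrees=True).as_matrix()@R
def plan(P,R):
    p,r=cmd();row=np.r_[r.T@(np.array(P)-p)/.15,Ro.from_matrix(r.T@R).as_rotvec()/(2*np.pi)]
    print("row",np.round(row,4).tolist(),"mm",round(np.linalg.norm(np.array(P)-p)*1000),"deg",round(np.degrees(2*np.pi*np.linalg.norm(row[3:]))))
def did(row):
    p,r=cmd();p=p+r@np.array(row[:3])*.15;r=r@Ro.from_rotvec(np.array(row[3:6])*2*np.pi).as_matrix()
    json.dump([p.tolist(),r.tolist()],open(F,"w"));s=telemetry.read_state()
    print("cmd",p,"meas",s["position"],"rot err deg",np.degrees(Ro.from_matrix(r.T@s["tcp_rot"]).magnitude()),"t",s["time_s"],"F",s["force"],"open",s["opening"])
E
python3 -c "
from h import *
plan([.70,-.055,.22],Rt(0,45))
plan([.70,-.055,.22],Rt(0,0))"
```

```text
row [-0.3667, 0.5, 0.02, 0.0977, 0.0977, -0.2359] mm 93 deg 98
row [-0.3667, 0.5, 0.02, -0.0, -0.0, -0.25] mm 93 deg 90
```

Emit:
carry_out(deltas=[[[-0.367,0.5,0.02,0.068,0.068,-0.165,-1],[-0.367,0.5,0.02,0.068,0.068,-0.165,-1],[-0.367,0.5,0.02,0.068,0.068,-0.165,-1],[-0.367,0.5,0.02,0.068,0.068,-0.165,-1],[-0.367,0.5,0.02,0.068,0.068,-0.165,-1],[-0.367,0.5,0.02,0.068,0.068,-0.165,-1],[-0.367,0.5,0.02,0.068,0.068,-0.165,-1],[-0.367,0.5,0.02,0.068,0.068,-0.165,-1],[-0.367,0.5,0.02,0.068,0.068,-0.165,-1],[-0.367,0.5,0.02,0.068,0.068,-0.165,-1]]])

```text
time_s: 0.98
position: [0.7001, -0.0552, 0.2178]
tcp_rot: [[-0.724, 0.439, -0.532], [0.439, 0.888, 0.136], [0.532, -0.135, -0.836]]
force: [-0.3, 0.1, -0.7]
opening: 1.0
grasp_force: 0.0
```

```bash
python3 -c "
from h import *
did([-0.367,0.5,0.02,0.068,0.068,-0.165])
plan([.66,-.055,.10],Rt(0,45))"
```

```text
cmd [ 0.7   -0.055  0.22 ] meas [ 0.7001 -0.0552  0.2178] rot err deg 0.3483988046273256 t 0.9833 F [-0.2529  0.1425 -0.6853] open 1.0004936728275524
row [-0.2291, -0.0093, 0.8115, 0.0294, 0.0298, -0.071] mm 126 deg 30
```

Emit:
carry_out(deltas=[[[-0.229,-0.009,0.811,0.029,0.03,-0.071,-1],[-0.229,-0.009,0.811,0.029,0.03,-0.071,-1],[-0.229,-0.009,0.811,0.029,0.03,-0.071,-1],[-0.229,-0.009,0.811,0.029,0.03,-0.071,-1],[-0.229,-0.009,0.811,0.029,0.03,-0.071,-1],[-0.229,-0.009,0.811,0.029,0.03,-0.071,-1],[-0.229,-0.009,0.811,0.029,0.03,-0.071,-1],[-0.229,-0.009,0.811,0.029,0.03,-0.071,-1],[-0.229,-0.009,0.811,0.029,0.03,-0.071,-1],[-0.229,-0.009,0.811,0.029,0.03,-0.071,-1]]])

```text
time_s: 1.82
position: [0.6609, -0.0557, 0.1017]
tcp_rot: [[-0.71, 0.003, -0.705], [0.001, 1.0, 0.003], [0.705, 0.001, -0.71]]
force: [0.0, -0.1, 0.7]
opening: 0.997
grasp_force: 0.0
```

```bash
python3 -c "
from h import *
did([-0.229,-0.009,0.811,0.029,0.03,-0.071])
cv2.imwrite('pics/w1.png',capture('wrist')[:,:,::-1])"
```

```text
cmd [ 0.6601 -0.055   0.1001] meas [ 0.6609 -0.0557  0.1017] rot err deg 0.25517071526098695 t 1.8167 F [ 0.0066 -0.0815  0.701 ] open 0.9967501954247099
```

View pics/w1.png

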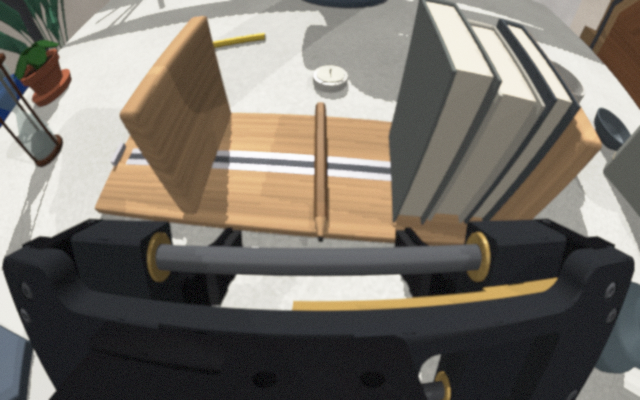

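The wrist view shows the pencil running from (320,103) to its point at (320,238), overhanging the rack's front edge at about (320,232). The row's face foot runs (393,218)–(391,140), and the slider's inner foot is at (205,208).

```bash
python3 -c "
from h import *
st=telemetry.read_state()
for n,uv,z in [('tip',(320,240),.0205),('taper',(320,218),.0205),('end',(320,103),.0205),('edge L',(98,207),.015),('edgeR',(300,231),.015),('edgeR2',(360,236),.015),('backL',(232,114),.015),('backR',(385,123),.015),('cfoot',(393,218),.015),('cfootback',(391,150),.015),('slfoot',(205,208),.016),('slback',(229,118),.149),('sltopN',(122,115),.149),('sltopInner',(140,117),.149),('cTopN',(460,72),.18),('cTopF',(425,2),.18)]: print(n,p2w('wrist',uv,z,st=st))
"
```

```text
tip [ 0.62   -0.0553  0.0205]
taper [ 0.5986 -0.0552  0.0205]
end [ 0.4452 -0.0542  0.0205]
edge L [ 0.5846 -0.3031  0.015 ]
edgeR [ 0.6088 -0.073   0.015 ]
edgeR2 [ 0.614  -0.0197  0.015 ]
backL [ 0.4545 -0.1603  0.015 ]
backR [0.472 0.021 0.015]
cfoot [0.5961 0.0126 0.015 ]
cfootback [0.5135 0.0218 0.015 ]
slfoot [ 0.5858 -0.1658  0.016 ]
slback [ 0.6056 -0.106   0.149 ]
sltopN [ 0.5935 -0.1837  0.149 ]
sltopInner [ 0.5979 -0.1672  0.149 ]
cTopN [0.6007 0.0154 0.18  ]
cTopF [0.5057 0.0221 0.18  ]
```

```bash
python3 -c "
from h import *
plan([.626,-.055,.057],Rt(0,50))"
```

```text
row [-0.0426, -0.0012, 0.3635, 0.0004, 0.0138, 0.0001] mm 55 deg 5
```

Emit:
carry_out(deltas=[[[-0.043,-0.001,0.363,0,0.014,0,0],[-0.043,-0.001,0.363,0,0.014,0,0],[-0.043,-0.001,0.363,0,0.014,0,0],[-0.043,-0.001,0.363,0,0.014,0,0],[-0.043,-0.001,0.363,0,0.014,0,0],[-0.043,-0.001,0.363,0,0.014,0,0],[-0.043,-0.001,0.363,0,0.014,0,0],[-0.043,-0.001,0.363,0,0.014,0,0],[-0.043,-0.001,0.363,0,0.014,0,0],[-0.043,-0.001,0.363,0,0.014,0,0]]])

```text
time_s: 2.7
position: [0.6264, -0.0549, 0.057]
tcp_rot: [[-0.643, 0.001, -0.766], [-0.001, 1.0, 0.002], [0.766, 0.002, -0.643]]
force: [0.2, 0.3, -0.0]
opening: 0.506
grasp_force: 0.0
```

```bash
python3 -c "
from h import *
did([-0.043,-0.001,0.363,0,0.014,0])
plan([.586,-.055,.0235],Rt(0,50))"
```

```text
cmd [ 0.6261 -0.055   0.057 ] meas [ 0.6264 -0.0549  0.057 ] rot err deg 0.056131552627894626 t 2.7 F [ 0.189   0.3432 -0.0424] open 0.5063126234428162
row [0.0002, -0.0011, 0.3484, 0.0004, -0.0002, 0.0001] mm 52 deg 0
```

Accurate. Advance, close and hold in one call.

Emit:
carry_out(deltas=[[[0,0,0.12,0,0,0,0],[0,0,0.24,0,0,0,0],[0,0,0.348,0,0,0,0],[0,0,0.348,0,0,0,0],[0,0,0.348,0,0,0,0.5],[0,0,0.348,0,0,0,1],[0,0,0.348,0,0,0,1],[0,0,0.348,0,0,0,1],[0,0,0.348,0,0,0,1],[0,0,0.348,0,0,0,1]]])

```text
time_s: 3.53
position: [0.5864, -0.0548, 0.0232]
tcp_rot: [[-0.642, 0.002, -0.766], [-0.001, 1.0, 0.002], [0.766, 0.002, -0.642]]
force: [-1.1, 0.6, 2.5]
opening: 0.126
grasp_force: 20.4
```

```bash
python3 -c "
from h import *
did([0,0,0.348,0,0,0])
plan([.66,-.055,.14],Rt(0,50))"
```

```text
cmd [ 0.5861 -0.0548  0.0235] meas [ 0.5864 -0.0548  0.0232] rot err deg 0.036874780125430946 t 3.5333 F [-1.1401  0.6461  2.465 ] open 0.12558076257816994
row [0.2791, 0.0013, -0.8764, 0.0004, -0.0002, 0.0001] mm 138 deg 0
```

Emit:
carry_out(deltas=[[[0.153,0,-0.13,0,0,0,1],[0.306,0,-0.26,0,0,0,1],[0.46,0,-0.4,0,0,0,1],[0.7,0,-0.7,0,0,0,1],[0.9,0,-0.98,0,0,0,1],[0.95,0,-1,0,0,0,1],[0.95,0,-1,0,0,0,1],[0.95,0,-1,0,0,0,1],[0.95,0,-1,0,0,0,1],[0.95,0,-1,0,0,0,1]]])

```text
time_s: 4.37
position: [0.6086, -0.0551, 0.2266]
tcp_rot: [[-0.639, 0.001, -0.769], [-0.002, 1.0, 0.003], [0.769, 0.003, -0.639]]
force: [-0.5, -1.0, -0.8]
opening: 0.125
grasp_force: 30.0
```

```bash
python3 -c "
from h import *
did([0.95,0,-1,0,0,0])
plan([.52,.262,.38],Rt(0,-15))"
```

```text
cmd [ 0.6096 -0.0553  0.2291] meas [ 0.6086 -0.0551  0.2266] rot err deg 0.22121160425782524 t 4.3667 F [-0.5223 -0.9736 -0.804 ] open 0.12497876298918854
row [1.1537, 2.1167, -0.1824, 0.0004, -0.1807, -0.0001] mm 363 deg 65
```

Emit:
carry_out(deltas=[[[0.58,1.0,-0.09,0,-0.09,0,1],[0.58,1.0,-0.09,0,-0.09,0,1],[0.58,1.0,-0.09,0,-0.09,0,1],[0.58,1.0,-0.09,0,-0.09,0,1],[0.58,1.0,-0.09,0,-0.09,0,1],[0.58,1.0,-0.09,0,-0.09,0,1],[0.58,1.0,-0.09,0,-0.09,0,1],[0.58,1.0,-0.09,0,-0.09,0,1],[0.58,1.0,-0.09,0,-0.09,0,1],[0.58,1.0,-0.09,0,-0.09,0,1]]])

```text
time_s: 5.2
position: [0.5649, 0.0933, 0.302]
tcp_rot: [[-0.952, 0.004, -0.307], [0.003, 1.0, 0.003], [0.307, 0.002, -0.952]]
force: [0.8, -1.0, -0.5]
opening: 0.121
grasp_force: 30.0
```

```bash
python3 -c "
from h import *
did([0.58,1,-0.09,0,-0.09,0])
plan([.52,.235,.35],Rt(0,-15))"
```

```text
cmd [0.5644 0.0946 0.3048] meas [0.5649 0.0933 0.302 ] rot err deg 0.265262867766081 t 5.2 F [ 0.785  -1.0185 -0.5147] open 0.12060818955336108
row [0.374, 0.9362, -0.1953, 0.0004, -0.0907, -0.0002] mm 154 deg 33
```

Emit:
carry_out(deltas=[[[0.374,0.936,-0.195,0,-0.091,0,1],[0.374,0.936,-0.195,0,-0.091,0,1],[0.374,0.936,-0.195,0,-0.091,0,1],[0.374,0.936,-0.195,0,-0.091,0,1],[0.374,0.936,-0.195,0,-0.091,0,1],[0.374,0.936,-0.195,0,-0.091,0,1],[0.374,0.936,-0.195,0,-0.091,0,1],[0.374,0.936,-0.195,0,-0.091,0,1],[0.374,0.936,-0.195,0,-0.091,0,1],[0.374,0.936,-0.195,0,-0.091,0,1]]])

```text
time_s: 6.03
position: [0.5217, 0.2339, 0.3488]
tcp_rot: [[-0.966, 0.004, 0.259], [0.005, 1.0, 0.001], [-0.259, 0.002, -0.966]]
force: [-1.0, -0.6, -0.4]
opening: 0.125
grasp_force: 30.0
```

```bash
python3 -c "
from h import *
did([0.374,0.936,-0.195,0,-0.091,0])
cv2.imwrite('pics/w2.png',np.vstack([capture('wrist'),np.zeros((0,640,3),np.uint8)])[:,:,::-1])
a=capture('scene')[80:280,330:530,::-1];b=capture('wrist')[:,:,::-1]
o=np.zeros((400,800,3),np.uint8);o[:,:400]=cv2.resize(a,(400,400));o[:,400:]=b[:,120:520]
cv2.imwrite('pics/c2.png',o)"
```

```text
cmd [0.52  0.235 0.35 ] meas [0.5217 0.2339 0.3488] rot err deg 0.17643769697411835 t 6.0333 F [-0.9688 -0.6287 -0.4156] open 0.12473576150080923
```

View pics/c2.png

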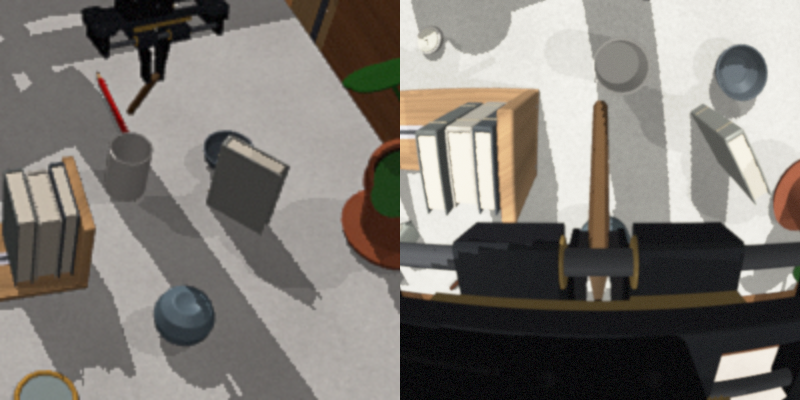

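The left crop shows the pencil held, angled downward. The right (wrist) crop shows the cup at (620,66), i.e. wrist (340,66), the pencil's lower end at wrist (320,103), and the loose book's top running from wrist (425,108) to (485,195).

```bash
python3 -c "
from h import *
st=telemetry.read_state()
for n,uv,z in [('cupC',(340,66),.1),('rimL',(314,66),.1),('rimR',(367,66),.1),('rimBot',(341,93),.1)]: print(n,p2w('wrist',uv,z,st=st))
R=st['tcp_rot'];print('side cup',p2w('side',(228,240),.1))
for L in (.135,.145,.15): 
  for ph in (60,65,70):
    e=st['position']+np.array([-np.cos(np.radians(ph)),0,-np.sin(np.radians(ph))])*L; print(L,ph,e,w2wrist(e,st))
im=cv2.imread('pics/w2.png')[20:240,270:530];cv2.imwrite('pics/c3.png',cv2.resize(im,None,fx=3,fy=2.7,interpolation=cv2.INTER_CUBIC))"
```

```text
cupC [0.44   0.2602 0.1   ]
rimL [0.4401 0.2284 0.1   ]
rimR [0.439  0.2935 0.1   ]
rimBot [0.4744 0.2619 0.1   ]
side cup [0.4265 0.2757 0.1   ]
0.135 60 [0.4534 0.2343 0.2321] [319.5052  91.6918]
0.135 65 [0.4638 0.2343 0.2267] [319.4899 102.748 ]
0.135 70 [0.4747 0.2343 0.2222] [319.4823 113.9266]
0.145 60 [0.4484 0.2343 0.2234] [319.4255  84.5218]
0.145 65 [0.4596 0.2343 0.2176] [319.4128  96.2333]
0.145 70 [0.4713 0.2343 0.2128] [319.4077 108.0356]
0.15 60 [0.4459 0.2343 0.2191] [319.3871  81.094 ]
0.15 65 [0.4575 0.2343 0.2131] [319.3757  93.1201]
0.15 70 [0.4696 0.2343 0.2081] [319.3719 105.2213]
```

View pics/c3.png

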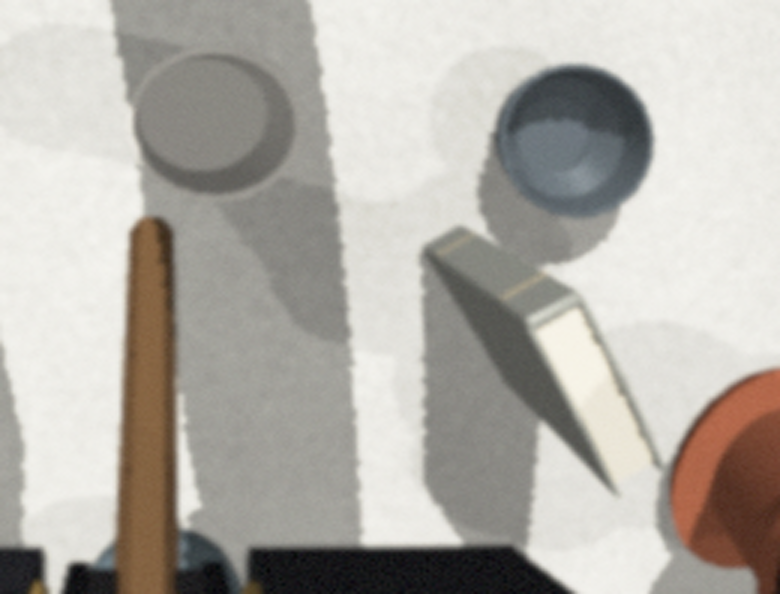

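The gold-banded spine (crop (510,260)) faces the robot side, so the book's -x is its near end. The cup's rim centre fits (0.440, 0.262). Next, insert the pencil.

```bash
python3 -c "
from h import *
for p in ([.50,.262,.26],[.496,.262,.235],[.480,.262,.150]): plan(p,Rt(0,-15))"
```

```text
row [0.2852, 0.1787, 0.5447, 0.0003, 0.0003, -0.0003] mm 96 deg 0
row [0.3544, 0.1783, 0.6986, 0.0003, 0.0003, -0.0003] mm 121 deg 0
row [0.6049, 0.1769, 1.218, 0.0003, 0.0003, -0.0003] mm 206 deg 0
```

Emit:
carry_out(deltas=[[[0.1,0.178,0.1,0,0,0,1],[0.2,0.178,0.3,0,0,0,1],[0.285,0.178,0.545,0,0,0,1],[0.285,0.178,0.545,0,0,0,1],[0.285,0.178,0.545,0,0,0,1],[0.354,0.178,0.7,0,0,0,1],[0.42,0.178,0.84,0,0,0,1],[0.49,0.178,0.98,0,0,0,1],[0.49,0.178,0.98,0,0,0,1],[0.49,0.178,0.98,0,0,0,1]]])

```text
time_s: 7.02
position: [0.489, 0.2623, 0.19]
tcp_rot: [[-0.965, 0.002, 0.263], [0.002, 1.0, 0.002], [-0.263, 0.003, -0.965]]
force: [-1.2, -0.0, 0.2]
opening: 0.123
grasp_force: 30.0
```

```bash
python3 -c "
from h import *
did([0.49,0.178,0.98,0,0,0])
a=capture('scene')[100:225,340:500,::-1];b=capture('wrist')[:,:,::-1]
o=np.zeros((400,800,3),np.uint8);o[:312,:400]=cv2.resize(a,(400,312),interpolation=cv2.INTER_CUBIC);o[:,400:]=cv2.resize(b[0:250,200:450],(400,400))
cv2.imwrite('pics/c4.png',o)
plan([.480,.262,.150],Rt(0,-15))"
```

```text
cmd [0.4873 0.2621 0.189 ] meas [0.489  0.2623 0.19  ] rot err deg 0.13079661241297297 t 7.0167 F [-1.2068 -0.0077  0.1776] open 0.12337538508654775
row [0.1149, -0.0011, 0.238, 0.0003, 0.0003, -0.0003] mm 40 deg 0
```

View pics/c4.png

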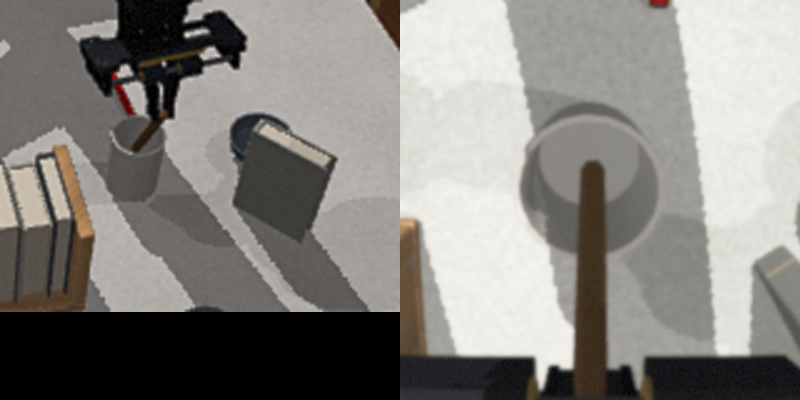

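The pencil's end is inside the rim, close to its centre. Lower it, release, and back out.

Emit:
carry_out(deltas=[[[0.06,0,0.12,0,0,0,1],[0.115,0,0.238,0,0,0,1],[0.115,0,0.238,0,0,0,1],[0.115,0,0.238,0,0,0,0.4],[0.115,0,0.238,0,0,0,0],[0.115,0,0.238,0,0,0,0],[0.115,0,0.05,0,0,0,0],[0.115,0,-0.15,0,0,0,0],[0.115,0,-0.4,0,0,0,0],[0.115,0,-0.7,0,0,0,0]]])

```text
time_s: 7.95
position: [0.4437, 0.2617, 0.2838]
tcp_rot: [[-0.966, 0.002, 0.26], [0.002, 1.0, 0.002], [-0.26, 0.002, -0.966]]
force: [2.0, 0.0, 0.2]
opening: 0.48
grasp_force: 0.0
```

```bash
python3 -c "
from h import *
did([0.115,0,-.7,0,0,0])
# book hover: book yaw 38.5
bc=np.array([.5586,.4229]);
plan([*bc,.27],Rt(38.5,0))
a=capture('scene')[100:225,340:500,::-1]
cv2.imwrite('pics/c5.png',cv2.resize(a,(640,500),interpolation=cv2.INTER_CUBIC))"
```

```text
cmd [0.4434 0.2619 0.2858] meas [0.4437 0.2617 0.2838] rot err deg 0.04226306263902719 t 7.95 F [2.0315 0.0396 0.2271] open 0.4802690879691713
row [-0.7121, 1.0741, 0.3038, -0.0138, 0.0404, -0.1066] mm 199 deg 41
```

Emit:
carry_out(deltas=[[[-0.712,0.99,0.25,-0.014,0.04,-0.107,-1],[-0.712,0.99,0.25,-0.014,0.04,-0.107,-1],[-0.712,0.99,0.25,-0.014,0.04,-0.107,-1],[-0.712,0.99,0.25,-0.014,0.04,-0.107,-1],[-0.712,0.99,0.25,-0.014,0.04,-0.107,-1],[-0.712,0.99,0.25,-0.014,0.04,-0.107,-1],[-0.712,0.99,0.25,-0.014,0.04,-0.107,-1],[-0.712,0.99,0.25,-0.014,0.04,-0.107,-1],[-0.712,0.99,0.25,-0.014,0.04,-0.107,-1],[-0.712,0.99,0.25,-0.014,0.04,-0.107,-1]]])

```text
time_s: 8.83
position: [0.5565, 0.4097, 0.2749]
tcp_rot: [[-0.782, -0.623, 0.003], [-0.623, 0.782, 0.002], [-0.003, -0.0, -1.0]]
force: [-0.8, -0.0, 0.3]
opening: 0.992
grasp_force: 0.0
```

```bash
python3 -c "
from h import *
did([-0.712,0.99,0.25,-0.014,0.04,-0.107])
a=capture('wrist')[:,:,::-1];b=capture('scene')[100:240,330:490,::-1]
o=np.zeros((600,800,3),np.uint8);o[:400,:640]=a;o[400:,:229]=cv2.resize(b,(229,200));o[400:,240:780]=cv2.resize(a[100:300,50:590],(540,200))
cv2.imwrite('pics/c6.png',o)"
```

```text
cmd [0.5565 0.4103 0.2778] meas [0.5565 0.4097 0.2749] rot err deg 0.08994040602969469 t 8.8333 F [-0.8163 -0.0492  0.3315] open 0.9922692804406172
```

View pics/c6.png

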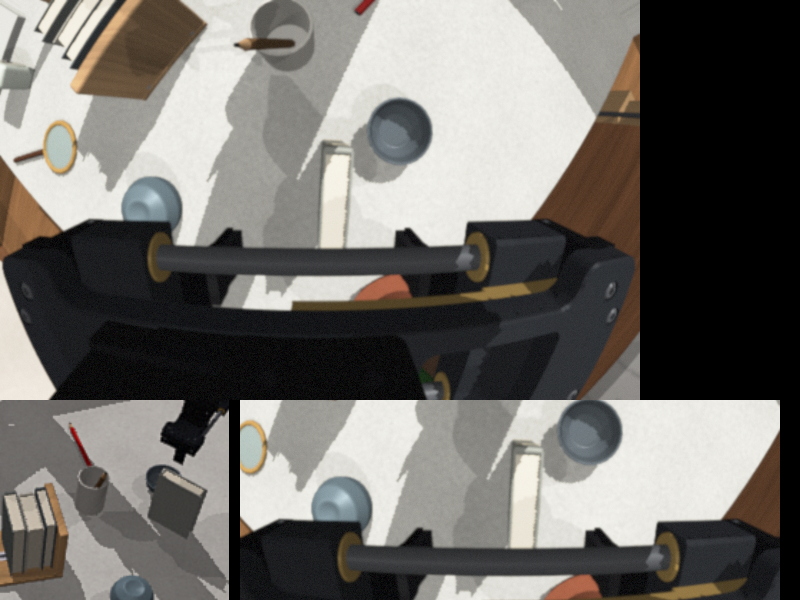

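The pencil stands in the cup (wrist (265,43)). The loose book's top runs from (321..352,152) at its spine to (320..345,247), nearly aligned with the tool.

```bash
python3 -c "
from h import *
st=telemetry.read_state()
q=[p2w('wrist',uv,.155,st=st) for uv in [(322,152),(352,152),(320,247),(345.5,247)]]
for p in q: print(p)
m1=(q[0]+q[1])/2;m2=(q[2]+q[3])/2;d=m2-m1;yaw=np.degrees(np.arctan2(d[1],d[0]));print('mid',m1,m2,'yaw',yaw)
c=m1+d/np.linalg.norm(d)*.055;c[2]=0;print('centre',c)
"
```

```text
[0.5209 0.3844 0.155 ]
[0.5036 0.4058 0.155 ]
[0.5943 0.4409 0.155 ]
[0.5787 0.4606 0.155 ]
mid [0.5122 0.3951 0.155 ] [0.5865 0.4507 0.155 ] yaw 36.82876593427958
centre [0.5562 0.4281 0.    ]
```

```bash
python3 -c "
from h import *
plan([.557,.426,.20],Rt(37.5,0))
plan([.557,.426,.112],Rt(37.5,0))
print(p2w('scene',(540,165),.12),p2w('scene',(520,115),.3),p2w('scene',(532,170),.25))"
```

```text
row [-0.0669, 0.0797, 0.5186, 0.0, 0.0005, 0.0032] mm 79 deg 1
row [-0.0652, 0.0796, 1.1053, 0.0, 0.0005, 0.0032] mm 167 deg 1
[0.6335 0.69   0.12  ] [0.5588 0.5971 0.3   ] [0.7287 0.5594 0.25  ]
```

Emit:
carry_out(deltas=[[[-0.067,0.08,0.2,0,0,0.003,-1],[-0.067,0.08,0.4,0,0,0.003,-1],[-0.067,0.08,0.518,0,0,0.003,-1],[-0.067,0.08,0.518,0,0,0.003,-1],[-0.067,0.08,0.65,0,0,0.003,-1],[-0.067,0.08,0.8,0,0,0.003,-1],[-0.067,0.08,0.95,0,0,0.003,-1],[-0.067,0.08,1,0,0,0.003,-1],[-0.067,0.08,1,0,0,0.003,-1],[-0.067,0.08,1,0,0,0.003,-1]]])

```text
time_s: 9.77
position: [0.5586, 0.4265, 0.1255]
tcp_rot: [[-0.793, -0.61, 0.004], [-0.61, 0.793, 0.003], [-0.004, -0.0, -1.0]]
force: [0.0, 0.0, -0.4]
opening: 1.003
grasp_force: 0.0
```

```bash
python3 -c "
from h import *
did([-0.067,0.08,1,0,0,0.003])
plan([.557,.426,.112],Rt(37.5,0))"
```

```text
cmd [0.5571 0.4262 0.1278] meas [0.5586 0.4265 0.1255] rot err deg 0.09852173275948424 t 9.7667 F [ 0.0018  0.0189 -0.3665] open 1.0028410709257876
row [0.0018, -0.0004, 0.1053, 0.0, 0.0004, 0.0002] mm 16 deg 0
```

Down 16 mm, grip, then lift slowly.

Emit:
carry_out(deltas=[[[0,0,0.1,0,0,0,-1],[0,0,0.1,0,0,0,0],[0,0,0.1,0,0,0,1],[0,0,0.1,0,0,0,1],[0,0,0.1,0,0,0,1],[0,0,0.1,0,0,0,1],[0,0,0.1,0,0,0,1],[0,0,0.1,0,0,0,1],[0,0,0.1,0,0,0,1],[0,0,0.1,0,0,0,1]]])

```text
time_s: 10.6
position: [0.558, 0.4263, 0.1091]
tcp_rot: [[-0.793, -0.61, 0.002], [-0.61, 0.793, 0.002], [-0.003, 0.0, -1.0]]
force: [-1.6, 1.3, 0.7]
opening: 0.405
grasp_force: 0.2
```

Emit:
carry_out(deltas=[[[0,0,-0.1,0,0,0,1],[0,0,-0.3,0,0,0,1],[0,0,-0.5,0,0,0,1],[0,0,-0.7,0,0,0,1],[0,0,-0.9,0,0,0,1],[0,0,-1,0,0,0,1],[0,0,-1,0,0,0,1],[0,0,-1,0,0,0,1],[0,0,-1,0,0,0,1],[0,0,-1,0,0,0,1]]])

```text
time_s: 11.43
position: [0.5562, 0.4252, 0.2559]
tcp_rot: [[-0.793, -0.61, -0.003], [-0.61, 0.793, -0.001], [0.003, 0.001, -1.0]]
force: [-0.9, -0.4, -3.1]
opening: 0.323
grasp_force: 29.9
```

```bash
python3 -c "
from h import *
did([0,0,.1,0,0,0]);did([0,0,-1,0,0,0])
plan([.557,.426,.33],Rt(37.5,0))
cv2.imwrite('pics/s7.png',capture('side')[:,:,::-1])"
```

```text
cmd [0.5572 0.4262 0.1128] meas [0.5562 0.4252 0.2559] rot err deg 0.341968220057543 t 11.4333 F [-0.9092 -0.398  -3.097 ] open 0.3227674380939023
cmd [0.5568 0.4259 0.2628] meas [0.5562 0.4252 0.2559] rot err deg 0.341968220057543 t 11.4333 F [-0.9092 -0.398  -3.097 ] open 0.3227674380939023
row [-0.0023, -0.0003, -0.448, 0.0, 0.0004, 0.0002] mm 67 deg 0
```

```bash
python3 -c "
from h import *
plan([.557,.426,.345],Rt(37.5,0))
plan([.555,.25,.345],Rt(-5.8,0))"
```

```text
row [-0.0026, -0.0003, -0.548, 0.0, 0.0004, 0.0002] mm 82 deg 0
row [0.7234, -0.9221, -0.5502, 0.0002, 0.0004, 0.1205] mm 194 deg 43
```

Emit:
carry_out(deltas=[[[0,0,-0.2,0,0,0,1],[0,0,-0.4,0,0,0.01,1],[0,0,-0.55,0,0,0.03,1],[0.2,-0.25,-0.55,0,0,0.05,1],[0.4,-0.5,-0.55,0,0,0.07,1],[0.6,-0.75,-0.55,0,0,0.09,1],[0.723,-0.922,-0.55,0,0,0.11,1],[0.723,-0.922,-0.55,0,0,0.12,1],[0.723,-0.922,-0.55,0,0,0.12,1],[0.723,-0.922,-0.55,0,0,0.12,1]]])

```text
time_s: 12.32
position: [0.5557, 0.2496, 0.3404]
tcp_rot: [[-0.995, 0.099, 0.0], [0.099, 0.995, 0.002], [-0.0, 0.002, -1.0]]
force: [0.2, 0.2, -3.5]
opening: 0.317
grasp_force: 30.0
```

```bash
python3 -c "
from h import *
did([0.723,-0.922,-0.55,0,0,0.12])
plan([.545,.105,.345],Rt(-5.8,0))
plan([.538,-.025,.345],Rt(-5.8,0))"
```

```text
cmd [0.555 0.25  0.345] meas [0.5557 0.2496 0.3404] rot err deg 0.11585462737144095 t 12.3167 F [ 0.2404  0.2143 -3.4688] open 0.3167055911612774
row [-0.0282, -0.9689, -0.0021, 0.0003, 0.0003, 0.0005] mm 145 deg 0
row [-0.0668, -1.836, -0.0037, 0.0003, 0.0003, 0.0005] mm 276 deg 0
```

Emit:
carry_out(deltas=[[[-0.01,-0.2,0,0,0,0,1],[-0.02,-0.4,0,0,0,0,1],[-0.03,-0.65,0,0,0,0,1],[-0.03,-0.9,0,0,0,0,1],[-0.033,-0.918,0,0,0,0,1],[-0.033,-0.918,0,0,0,0,1],[-0.033,-0.918,0,0,0,0,1],[-0.033,-0.918,0,0,0,0,1],[-0.033,-0.918,0,0,0,0,1],[-0.033,-0.918,0,0,0,0,1]]])

```text
time_s: 13.15
position: [0.5473, 0.114, 0.3409]
tcp_rot: [[-0.995, 0.096, 0.002], [0.096, 0.995, 0.002], [-0.002, 0.002, -1.0]]
force: [0.2, -0.2, -4.4]
opening: 0.321
grasp_force: 30.0
```

Emit:
carry_out(deltas=[[[-0.01,-0.2,0,0,0,0,1],[-0.02,-0.4,0,0,0,0,1],[-0.03,-0.65,0,0,0,0,1],[-0.03,-0.9,0,0,0,0,1],[-0.033,-0.918,0,0,0,0,1],[-0.033,-0.918,0,0,0,0,1],[-0.033,-0.918,0,0,0,0,1],[-0.033,-0.918,0,0,0,0,1],[-0.033,-0.918,0,0,0,0,1],[-0.033,-0.918,0,0,0,0,1]]])

```text
time_s: 13.98
position: [0.5388, -0.0236, 0.3408]
tcp_rot: [[-0.995, 0.096, 0.002], [0.096, 0.995, 0.002], [-0.002, 0.002, -1.0]]
force: [-0.2, -0.1, -4.0]
opening: 0.319
grasp_force: 30.0
```

```bash
python3 -c "
from h import *
did([-0.033,-0.918,0,0,0,0]);did([-0.033,-0.918,0,0,0,0])
plan([.538,-.025,.245],Rt(-5.8,0))
plan([.538,-.025,.155],Rt(-5.8,0))"
```

```text
cmd [0.5465 0.1125 0.3447] meas [ 0.5388 -0.0236  0.3408] rot err deg 0.12069920977820851 t 13.9833 F [-0.1585 -0.1039 -3.9899] open 0.31872149329811494
cmd [ 0.5379 -0.025   0.3444] meas [ 0.5388 -0.0236  0.3408] rot err deg 0.12069920977820851 t 13.9833 F [-0.1585 -0.1039 -3.9899] open 0.31872149329811494
row [0.0006, -0.0013, 0.6629, 0.0003, 0.0003, 0.0005] mm 99 deg 0
row [0.0018, -0.0025, 1.2629, 0.0003, 0.0003, 0.0005] mm 189 deg 0
```

Emit:
carry_out(deltas=[[[0,0,0.1,0,0,0,1],[0,0,0.25,0,0,0,1],[0,0,0.4,0,0,0,1],[0,0,0.55,0,0,0,1],[0,0,0.7,0,0,0,1],[0,0,0.85,0,0,0,1],[0,0,1,0,0,0,1],[0,0,1,0,0,0,1],[0,0,1,0,0,0,1],[0,0,1,0,0,0,1]]])

```text
time_s: 14.82
position: [0.5402, -0.0245, 0.1919]
tcp_rot: [[-0.995, 0.097, 0.004], [0.097, 0.995, 0.001], [-0.004, 0.002, -1.0]]
force: [0.5, -0.5, -2.7]
opening: 0.319
grasp_force: 30.0
```

```bash
python3 -c "
from h import *
did([0,0,1,0,0,0])
import cv2
# look numerically: dark-cover silhouette of the held book in the side/scene views
for n in ('scene','side'): cv2.imwrite(f'pics/{n}8.png',capture(n)[:,:,::-1])
plan([.538,-.025,.145],Rt(-5.8,0))"
```

```text
cmd [ 0.5382 -0.0247  0.1944] meas [ 0.5402 -0.0245  0.1919] rot err deg 0.14234510283193688 t 14.8167 F [ 0.4574 -0.458  -2.6973] open 0.3191883390997457
row [0.0019, -0.0026, 0.3296, 0.0003, 0.0003, 0.0005] mm 49 deg 0
```

Emit:
carry_out(deltas=[[[0,0,0.1,0,0,0,1],[0,0,0.2,0,0,0,1],[0,0,0.27,0,0,0,1],[0,0,0.31,0,0,0,1],[0,0,0.33,0,0,0,1],[0,0,0.34,0,0,0,1],[0,0,0.35,0,0,0,1],[0,0,0.36,0,0,0,1],[0,0,0.36,0,0,0,1],[0,0,0.36,0,0,0,1]]])

```text
time_s: 15.75
position: [0.5399, -0.0248, 0.1374]
tcp_rot: [[-0.995, 0.098, 0.004], [0.098, 0.995, 0.001], [-0.004, 0.002, -1.0]]
force: [0.4, -0.1, -1.0]
opening: 0.32
grasp_force: 30.0
```

Emit:
carry_out(deltas=[[[0,0,0.01,0,0,0,1],[0,0,0.02,0,0,0,1],[0,0,0.03,0,0,0,1],[0,0,0.04,0,0,0,1],[0,0,0.05,0,0,0,1],[0,0,0.05,0,0,0,1],[0,0,0.05,0,0,0,1],[0,0,0.05,0,0,0,1],[0,0,0.05,0,0,0,1],[0,0,0.05,0,0,0,1]]])

```text
time_s: 16.58
position: [0.5437, -0.0253, 0.1355]
tcp_rot: [[-0.995, 0.098, 0.014], [0.098, 0.995, -0.001], [-0.014, 0.001, -1.0]]
force: [-2.9, 2.0, 30.1]
opening: 0.321
grasp_force: 30.0
```

Emit:
carry_out(deltas=[[[0,0,-0.02,0,0,0,1],[0,0,-0.03,0,0,0,1],[0,0,-0.03,0,0,0,1],[0,0,-0.03,0,0,0,1],[0,0,-0.03,0,0,0,0.25],[0,0,-0.03,0,0,0,0.1],[0,0,-0.03,0,0,0,0.05],[0,0,-0.03,0,0,0,0.05],[0,0,-0.03,0,0,0,0.05],[0,0,-0.03,0,0,0,0.05]]])

```text
time_s: 17.42
position: [0.5388, -0.0245, 0.1333]
tcp_rot: [[-0.995, 0.098, 0.001], [0.098, 0.995, 0.002], [-0.001, 0.002, -1.0]]
force: [0.3, -0.3, 0.3]
opening: 0.471
grasp_force: 0.0
```

```bash
python3 -c "
from h import *
did([0,0,.36,0,0,0]);did([0,0,.05,0,0,0]);did([0,0,-.03,0,0,0])"
```

```text
cmd [ 0.5383 -0.0246  0.1404] meas [ 0.5388 -0.0245  0.1333] rot err deg 0.06836931633312322 t 17.4167 F [ 0.275  -0.291   0.3306] open 0.47053007060201585
cmd [ 0.5383 -0.0246  0.1329] meas [ 0.5388 -0.0245  0.1333] rot err deg 0.06836931633312322 t 17.4167 F [ 0.275  -0.291   0.3306] open 0.47053007060201585
cmd [ 0.5383 -0.0246  0.1374] meas [ 0.5388 -0.0245  0.1333] rot err deg 0.06836931633312322 t 17.4167 F [ 0.275  -0.291   0.3306] open 0.47053007060201585
```

Emit:
carry_out(deltas=[[[0,0,-0.1,0,0,0,0.05],[0,0,-0.25,0,0,0,0.05],[0,0,-0.45,0,0,0,0.05],[0,0,-0.7,0,0,0,0.05],[0,0,-0.8,0,0,0,0.05],[0,-0.25,-0.8,0,0,0,0.4],[0,-0.5,-0.8,0,0,0,1],[0,-0.75,-0.8,0,0,0,1],[0,-1,-0.8,0,0,0,1],[0,-1,-0.8,0,0,0,1]]])

```text
time_s: 18.25
position: [0.5243, -0.1808, 0.2535]
tcp_rot: [[-0.995, 0.103, 0.003], [0.103, 0.995, -0.003], [-0.004, -0.002, -1.0]]
force: [0.9, 0.1, -0.2]
opening: 0.181
grasp_force: 0.0
```

```bash
python3 -c "
from h import *
did([0,-1,-.8,0,0,0])
im=capture('scene');cv2.imwrite('pics/scene9.png',im[:,:,::-1])
plan([.512,-.235,.257],Rt(-5.8,0))
plan([.512,-.235,.135],Rt(-5.8,0))"
```

```text
cmd [ 0.5234 -0.1741  0.2571] meas [ 0.5243 -0.1808  0.2535] rot err deg 0.41248673105679773 t 18.25 F [ 0.8629  0.1363 -0.157 ] open 0.1811114068868081
row [0.0356, -0.4114, 0.0, 0.0003, 0.0003, 0.0005] mm 62 deg 0
row [0.0372, -0.413, 0.8134, 0.0003, 0.0003, 0.0005] mm 137 deg 0
```

Emit:
carry_out(deltas=[[[0.036,-0.2,0,0,0,0,1],[0.036,-0.413,0,0,0,0,1],[0.036,-0.413,0.1,0,0,0,1],[0.036,-0.413,0.3,0,0,0,1],[0.036,-0.413,0.5,0,0,0,1],[0.036,-0.413,0.7,0,0,0,1],[0.036,-0.413,0.813,0,0,0,1],[0.036,-0.413,0.813,0,0,0,1],[0.036,-0.413,0.813,0,0,0,1],[0.036,-0.413,0.813,0,0,0,1]]])

```text
time_s: 19.13
position: [0.5139, -0.2348, 0.1324]
tcp_rot: [[-0.995, 0.097, 0.004], [0.097, 0.995, 0.001], [-0.004, 0.001, -1.0]]
force: [0.7, 0.6, -0.2]
opening: 0.008
grasp_force: 0.0
```

```bash
cat >> h.py <<'E'
def w2p(name,P):
    c=camera_info(name);W=np.linalg.inv(c["cam_to_world"]);q=c["mtx"]@(W[:3,:3]@np.array(P)+W[:3,3]);return q[:2]/q[2]
def booktop(name,im,c,yaw=-5.8,z=.17):
    a=np.radians(yaw);ex=np.array([np.cos(a),np.sin(a),0]);ey=np.array([-np.sin(a),np.cos(a),0])
    for fx in (-.04,0,.04):
        r=[]
        for k in range(-40,72,4):
            u=w2p(name,np.array([*c,z])+ex*fx+ey*k/1000).round().astype(int);r.append(int(im[u[1],u[0]].astype(int).mean()))
        print(fx,r)
E
python3 -c "
from h import *
did([.036,-.413,.813,0,0,0])
im=capture('scene');booktop('scene',im,[.5383,-.0246])
cv2.imwrite('pics/scene10.png',im[:,:,::-1])
"
```

```text
cmd [ 0.5122 -0.235   0.1351] meas [ 0.5139 -0.2348  0.1324] rot err deg 0.10985133462035712 t 19.1333 F [ 0.7441  0.5886 -0.2117] open 0.00782875455312738
-0.04 [179, 179, 182, 180, 106, 111, 98, 127, 205, 200, 200, 200, 154, 117, 112, 108, 109, 109, 109, 111, 95, 61, 116, 198, 199, 196, 195, 197]
0 [109, 111, 106, 113, 191, 85, 57, 185, 200, 198, 198, 198, 199, 158, 119, 105, 106, 122, 80, 49, 47, 89, 171, 198, 195, 193, 194, 195]
0.04 [174, 175, 177, 86, 64, 67, 67, 135, 199, 199, 196, 197, 200, 131, 166, 158, 71, 45, 49, 51, 46, 52, 111, 199, 196, 193, 194, 198]
```

The loose book stands where it was placed: its white page band (about 24 mm) is centred at all three depths. Next, push the slider.

Emit:
carry_out(deltas=[[[0,0.1,0,0,0,0,1],[0,0.2,0,0,0,0,1],[0,0.3,0,0,0,0,1],[0,0.4,0,0,0,0,1],[0,0.5,0,0,0,0,1],[0,0.6,0,0,0,0,1],[0,0.7,0,0,0,0,1],[0,0.8,0,0,0,0,1],[0,0.9,0,0,0,0,1],[0,0.9,0,0,0,0,1]]])

```text
time_s: 20.02
position: [0.5257, -0.0969, 0.1322]
tcp_rot: [[-0.996, 0.095, 0.002], [0.095, 0.996, 0.003], [-0.001, 0.003, -1.0]]
force: [0.4, -0.7, -0.3]
opening: 0.001
grasp_force: 0.0
```

Emit:
carry_out(deltas=[[[0,0.03,0,0,0,0,1],[0,0.06,0,0,0,0,1],[0,0.09,0,0,0,0,1],[0,0.12,0,0,0,0,1],[0,0.15,0,0,0,0,1],[0,0.18,0,0,0,0,1],[0,0.21,0,0,0,0,1],[0,0.24,0,0,0,0,1],[0,0.24,0,0,0,0,1],[0,0.24,0,0,0,0,1]]])

```text
time_s: 20.85
position: [0.5299, -0.064, 0.1316]
tcp_rot: [[-0.995, 0.098, 0.002], [0.098, 0.995, 0.003], [-0.002, 0.003, -1.0]]
force: [0.3, -0.1, -0.5]
opening: 0.005
grasp_force: 0.0
```

```bash
python3 -c "
from h import *
did([0,.9,0,0,0,0]);did([0,.24,0,0,0,0])
im=capture('scene');cv2.imwrite('pics/scene11.png',im[:,:,::-1]);booktop('scene',im,[.5383,-.0246])"
```

```text
cmd [ 0.5254 -0.1007  0.1353] meas [ 0.5299 -0.064   0.1316] rot err deg 0.07256837134763792 t 20.85 F [ 0.2995 -0.0536 -0.4793] open 0.0051968902528359544
cmd [ 0.529  -0.0648  0.1354] meas [ 0.5299 -0.064   0.1316] rot err deg 0.07256837134763792 t 20.85 F [ 0.2995 -0.0536 -0.4793] open 0.0051968902528359544
-0.04 [6, 17, 2, 6, 4, 13, 11, 14, 13, 21, 41, 37, 37, 42, 39, 37, 28, 24, 44, 41, 40, 40, 44, 38, 37, 41, 39, 106]
0 [14, 15, 25, 17, 8, 7, 7, 14, 11, 7, 70, 189, 186, 184, 108, 105, 107, 122, 79, 48, 48, 27, 2, 6, 59, 195, 186, 193]
0.04 [65, 57, 57, 71, 71, 69, 49, 66, 102, 112, 109, 105, 124, 126, 125, 152, 69, 43, 46, 48, 42, 38, 71, 115, 111, 112, 110, 116]
```

Emit:
carry_out(deltas=[[[0,0.013,0,0,0,0,1],[0,0.026,0,0,0,0,1],[0,0.04,0,0,0,0,1],[0,0.053,0,0,0,0,1],[0,0.066,0,0,0,0,1],[0,0.08,0,0,0,0,1],[0,0.093,0,0,0,0,1],[0,0.106,0,0,0,0,1],[0,0.12,0,0,0,0,1],[0,0.133,0,0,0,0,1]]])

```text
time_s: 21.73
position: [0.5318, -0.0447, 0.1317]
tcp_rot: [[-0.995, 0.098, 0.002], [0.098, 0.995, 0.002], [-0.002, 0.002, -1.0]]
force: [-1.4, -4.6, -2.4]
opening: 0.004
grasp_force: 2.1
```

```bash
python3 -c "
from h import *
did([0,.133,0,0,0,0])
im=capture('scene');cv2.imwrite('pics/scene12.png',im[:,:,::-1]);booktop('scene',im,[.5383,-.0246])
st=telemetry.read_state();w=capture('wrist');cv2.imwrite('pics/w12.png',w[:,:,::-1])
a=np.radians(-5.8);ex=np.array([np.cos(a),np.sin(a),0]);ey=np.array([-np.sin(a),np.cos(a),0])
for zz,f in ((.17,.0),(.17,-.03),(.149,-.06)):
  r=[]
  for k in range(-90,40,5):
    u=w2wrist(np.array([.5383,-.0246,zz])+ex*f+ey*k/1000,st).round().astype(int)
    r.append(tuple(int(v) for v in w[u[1],u[0]]) if 0<=u[1]<400 and 0<=u[0]<640 else None)
  print(zz,f,r)"
```

```text
cmd [ 0.5309 -0.045   0.1354] meas [ 0.5318 -0.0447  0.1317] rot err deg 0.010951668868309283 t 21.7333 F [-1.4112 -4.6448 -2.4133] open 0.0037989527116909522
-0.04 [9, 15, 7, 6, 9, 8, 9, 2, 11, 10, 5, 8, 19, 22, 19, 39, 33, 30, 42, 39, 39, 35, 27, 20, 37, 39, 39, 40]
0 [8, 7, 13, 12, 16, 22, 7, 18, 14, 7, 6, 8, 11, 6, 37, 136, 184, 185, 121, 61, 45, 55, 105, 111, 113, 108, 73, 20]
0.04 [168, 171, 169, 109, 72, 67, 55, 70, 70, 70, 68, 46, 61, 113, 110, 109, 124, 186, 146, 47, 38, 45, 103, 123, 123, 107, 111, 113]
0.17 0.0 [(229, 227, 222), (232, 229, 224), (49, 56, 54), (46, 47, 52), (49, 52, 55), (45, 49, 49), (42, 46, 50), (43, 43, 48), (41, 41, 48), (40, 41, 45), (45, 48, 51), (44, 43, 48), (103, 84, 50), (27, 29, 29), (24, 24, 27), (118, 99, 58), (44, 45, 49), (47, 49, 51), (44, 46, 48), (45, 46, 50), (35, 39, 43), (42, 47, 48), (44, 46, 50), (43, 47, 51), (43, 45, 49), (40, 44, 45)]
0.17 -0.03 [(223, 180, 132), (222, 180, 131), (223, 180, 132), (220, 176, 129), (181, 144, 106), (73, 60, 52), (76, 64, 56), (78, 65, 54), (81, 68, 56), (86, 69, 55), (46, 41, 41), (50, 45, 46), (37, 36, 39), (91, 84, 81), (104, 93, 87), (78, 65, 52), (53, 47, 46), (46, 41, 41), (46, 42, 44), (39, 38, 43), (50, 47, 51), (84, 80, 76), (81, 76, 74), (107, 101, 97), (157, 153, 143), (71, 73, 71)]
0.149 -0.06 [(197, 158, 113), (203, 162, 119), (204, 163, 119), (208, 168, 124), (204, 162, 119), (205, 164, 119), (206, 163, 121), (205, 163, 121), (202, 160, 115), (202, 162, 118), (201, 158, 115), (200, 160, 116), (199, 159, 116), (202, 161, 119), (199, 157, 116), (119, 95, 70), (224, 184, 134), (232, 191, 140), (229, 189, 138), (128, 128, 119), (128, 129, 120), (111, 111, 104), (129, 127, 114), (134, 132, 117), (148, 142, 123), (138, 134, 126)]
```

Emit:
carry_out(deltas=[[[0,0.01,0,0,0,0,1],[0,0.02,0,0,0,0,1],[0,0.03,0,0,0,0,1],[0,0.04,0,0,0,0,1],[0,0.05,0,0,0,0,1],[0,0.06,0,0,0,0,1],[0,0.07,0,0,0,0,1],[0,0.08,0,0,0,0,1],[0,0.085,0,0,0,0,1],[0,0.09,0,0,0,0,1]]])

```text
time_s: 22.67
position: [0.533, -0.032, 0.1318]
tcp_rot: [[-0.995, 0.097, 0.002], [0.097, 0.995, 0.001], [-0.002, 0.001, -1.0]]
force: [-1.4, -6.9, -2.2]
opening: 0.006
grasp_force: 3.3
```

Emit:
carry_out(deltas=[[[0,0.003,0,0,0,0,1],[0,0.006,0,0,0,0,1],[0,0.009,0,0,0,0,1],[0,0.012,0,0,0,0,1],[0,0.015,0,0,0,0,1],[0,0.018,0,0,0,0,1],[0,0.021,0,0,0,0,1],[0,0.024,0,0,0,0,1],[0,0.027,0,0,0,0,1],[0,0.03,0,0,0,0,1]]])

```text
time_s: 23.5
position: [0.5334, -0.0282, 0.1318]
tcp_rot: [[-0.995, 0.097, 0.002], [0.097, 0.995, -0.001], [-0.002, -0.0, -1.0]]
force: [-2.4, -9.3, -3.2]
opening: 0.008
grasp_force: 4.8
```

Emit:
carry_out(deltas=[[[0,0.003,0,0,0,0,1],[0,0.006,0,0,0,0,1],[0,0.009,0,0,0,0,1],[0,0.012,0,0,0,0,1],[0,0.015,0,0,0,0,1],[0,0.018,0,0,0,0,1],[0,0.021,0,0,0,0,1],[0,0.024,0,0,0,0,1],[0,0.027,0,0,0,0,1],[0,0.03,0,0,0,0,1]]])

```text
time_s: 24.33
position: [0.5335, -0.0269, 0.1319]
tcp_rot: [[-0.995, 0.095, 0.001], [0.095, 0.995, -0.006], [-0.001, -0.006, -1.0]]
force: [-3.8, -18.8, -1.4]
opening: 0.009
grasp_force: 9.9
```

```bash
python3 -c "
from h import *
did([0,.09,0,0,0,0]);did([0,.03,0,0,0,0]);did([0,.03,0,0,0,0])"
```

```text
cmd [ 0.5322 -0.0316  0.1355] meas [ 0.5335 -0.0269  0.1319] rot err deg 0.5036730292500797 t 24.3333 F [ -3.8134 -18.8153  -1.4288] open 0.009263627208573334
cmd [ 0.5327 -0.0271  0.1355] meas [ 0.5335 -0.0269  0.1319] rot err deg 0.5036730292500797 t 24.3333 F [ -3.8134 -18.8153  -1.4288] open 0.009263627208573334
cmd [ 0.5331 -0.0226  0.1355] meas [ 0.5335 -0.0269  0.1319] rot err deg 0.5036730292500797 t 24.3333 F [ -3.8134 -18.8153  -1.4288] open 0.009263627208573334
```

Emit:
carry_out(deltas=[[[0,-0.02,0,0,0,0,1],[0,-0.05,0,0,0,0,1],[0,-0.15,0,0,0,0,1],[0,-0.3,0,0,0,0,1],[0,-0.5,-0.1,0,0,0,1],[0,-0.75,-0.3,0,0,0,1],[0,-1,-0.5,0,0,0,1],[0,-1,-0.8,0,0,0,1],[0,-1,-1,0,0,0,1],[0,-1,-1,0,0,0,1]]])

```text
time_s: 25.17
position: [0.5237, -0.1744, 0.2901]
tcp_rot: [[-0.995, 0.1, 0.018], [0.1, 0.995, -0.004], [-0.019, -0.003, -1.0]]
force: [0.8, -0.6, 0.8]
opening: 0.002
grasp_force: 0.0
```

```bash
python3 -c "
from h import *
did([0,-1,-1,0,0,0])
st=telemetry.read_state()
a=np.radians(-5.8);ex=np.array([np.cos(a),np.sin(a),0]);ey=np.array([-np.sin(a),np.cos(a),0])
c=np.array([.5383,-.0246,0])
im=capture('scene');cv2.imwrite('pics/scene13.png',im[:,:,::-1]);w=capture('wrist');cv2.imwrite('pics/w13.png',w[:,:,::-1])
for n,zz,f in (('scene',.17,0),('scene',.149,.0),('scene',.17,.045),('wrist',.17,0),('wrist',.149,.04),('wrist',.17,-.04)):
  r=[]
  for k in range(-10,160,3):
    P=c+np.array([0,0,zz])+ex*f+ey*k/1000
    u=(w2wrist(P,st) if n=='wrist' else w2p(n,P)).round().astype(int)
    I=w if n=='wrist' else im
    v=I[u[1],u[0]].astype(int) if 0<=u[1]<400 and 0<=u[0]<640 else None
    r.append('--' if v is None else ('o' if v[0]-v[2]>50 else '')+str(int(v.mean())))
  print(n,zz,f,' '.join(r))"
```

```text
cmd [ 0.5181 -0.1721  0.2852] meas [ 0.5237 -0.1744  0.2901] rot err deg 0.9941915545549798 t 25.1667 F [ 0.7628 -0.5857  0.7574] open 0.002205726600362491
scene 0.17 0 177 179 103 61 63 o115 o132 o131 o128 o125 73 69 146 192 191 189 189 177 176 175 120 84 78 162 191 188 185 185 188 190 171 101 176 189 186 184 187 185 183 174 172 154 95 93 93 184 187 184 186 186 119 94 o128 o91 72 o78 75
scene 0.149 0.0 176 175 126 68 57 69 o119 o130 o129 o127 o123 68 66 132 191 190 188 188 187 176 177 174 110 80 167 190 186 186 185 187 187 171 97 160 186 187 184 184 185 185 185 186 171 146 99 89 185 187 183 184 185 168 85 o125 o125 o124 76
scene 0.17 0.045 70 66 63 62 68 o125 o128 o124 o123 o115 65 94 159 194 193 193 193 190 176 174 152 102 78 147 186 191 188 188 187 188 172 105 175 190 189 185 189 186 186 186 172 150 99 71 180 163 182 186 190 165 85 o123 o123 o129 o120 o77 69
wrist 0.17 0 91 o112 o160 o163 o169 o169 o137 98 89 90 87 130 198 230 230 231 231 215 214 178 135 104 68 83 213 231 232 231 231 232 231 214 127 117 207 231 232 229 220 215 172 152 88 59 74 182 220 230 230 231 204 101 92 108 115 206 223
wrist 0.149 0.04 89 87 89 90 95 o121 o153 o163 o163 o162 o142 99 93 88 90 101 167 222 232 231 230 226 214 212 161 132 95 69 74 124 215 229 230 231 231 229 231 225 161 106 65 26 20 14 10 14 16 9 20 18 16 12 20 21 26 73 103
wrist 0.17 -0.04 91 o127 o157 o168 o171 o170 o131 91 89 87 88 135 208 231 233 231 231 220 215 170 132 100 71 114 200 224 224 231 231 231 230 216 137 151 225 232 232 231 224 209 155 153 101 49 103 161 229 230 231 225 176 119 100 109 139 183 210
```

```bash
python3 -c "
from h import *
plan([.60,.057,.30],Rt(-5.8,0))"
```

```text
row [-0.3939, 1.574, -0.0948, 0.0003, 0.0003, 0.0005] mm 244 deg 0
```

Emit:
carry_out(deltas=[[[-0.2,0.2,-0.1,0,0,0,1],[-0.2,0.45,-0.1,0,0,0,1],[-0.2,0.7,-0.1,0,0,0,1],[-0.2,0.8,-0.1,0,0,0,1],[-0.2,0.8,-0.1,0,0,0,1],[-0.2,0.8,-0.1,0,0,0,1],[-0.2,0.8,-0.1,0,0,0,1],[-0.2,0.8,-0.1,0,0,0,1],[-0.2,0.8,-0.1,0,0,0,1],[-0.2,0.8,-0.1,0,0,0,1]]])

```text
time_s: 26.1
position: [0.5604, -0.0566, 0.2966]
tcp_rot: [[-0.995, 0.1, 0.002], [0.1, 0.995, 0.002], [-0.002, 0.002, -1.0]]
force: [1.1, 0.1, 0.8]
opening: 0.002
grasp_force: 0.0
```

Emit:
carry_out(deltas=[[[-0.2,0.2,0,0,0,0,1],[-0.2,0.45,0,0,0,0,1],[-0.2,0.7,0,0,0,0,1],[-0.2,0.77,0,0,0,0,1],[-0.2,0.77,0,0,0,0,1],[-0.2,0.77,0,0,0,0,1],[-0.2,0.77,0,0,0,0,1],[-0.2,0.77,0,0,0,0,1],[-0.2,0.77,0,0,0,0,1],[-0.2,0.77,0,0,0,0,1]]])

```text
time_s: 26.93
position: [0.6017, 0.0551, 0.2972]
tcp_rot: [[-0.995, 0.1, 0.002], [0.1, 0.995, 0.002], [-0.002, 0.002, -1.0]]
force: [-0.2, -0.3, -0.1]
opening: 0.006
grasp_force: 0.0
```

```bash
python3 -c "
from h import *
did([-.2,.8,-.1,0,0,0]);did([-.2,.77,0,0,0,0])
st=telemetry.read_state();w=capture('wrist').astype(np.float32);cv2.imwrite('pics/w14.png',w[:,:,::-1])
a=np.radians(-5.8);ex=np.array([np.cos(a),np.sin(a),0]);ey=np.array([-np.sin(a),np.cos(a),0]);c=np.array([.5383,-.0246,0])
for zz,f,k0 in ((.149,-.06,0),(.149,-.03,0),(.149,0,0),(.149,.03,0),(.165,-.065,125),(.165,-.03,125),(.165,0,125),(.165,.03,125),(.17,-.03,20),(.17,0,20)):
  r=[]
  for k in np.arange(k0,k0+(60 if zz==.17 else 35),1.5):
    P=c+np.array([0,0,zz])+ex*f+ey*k/1000;u=w2wrist(P,st)
    v=cv2.remap(w,np.float32([[u[0]]]),np.float32([[u[1]]]),1)[0,0]
    r.append(('o' if v[0]-v[2]>50 else '')+str(int(v.mean())))
  print(zz,f,k0,' '.join(r))"
```

```text
cmd [ 0.5597 -0.0557  0.3005] meas [0.6017 0.0551 0.2972] rot err deg 0.10477212565949964 t 26.9333 F [-0.1614 -0.2571 -0.0602] open 0.0057581579664490595
cmd [0.6009 0.0563 0.3008] meas [0.6017 0.0551 0.2972] rot err deg 0.10477212565949964 t 26.9333 F [-0.1614 -0.2571 -0.0602] open 0.0057581579664490595
0.149 -0.06 0 216 216 215 192 o172 o171 o175 o177 o179 o180 o181 o180 o171 o156 o133 103 82 78 87 113 159 195 207 210
0.149 -0.03 0 o137 o141 o140 o135 o143 o157 o162 o161 o166 o169 o169 o168 167 157 156 207 228 230 230 231 231 230 230 231
0.149 0 0 141 141 144 144 o147 o159 o163 o163 o164 o169 o168 o167 167 168 178 214 228 230 230 229 230 230 229 230
0.149 0.03 0 o142 o142 o142 o140 o143 o154 o159 o160 o163 o163 o164 o164 164 161 171 210 228 229 229 229 230 229 228 229
0.165 -0.065 125 217 216 206 194 178 144 99 87 83 o88 o121 o147 o158 o164 o164 o163 o165 o165 o168 o165 o162 o153 166 208
0.165 -0.03 125 231 231 231 231 231 231 230 227 208 158 112 129 o155 o164 o168 o167 o165 o165 o169 o172 o169 o158 161 207
0.165 0 125 230 229 230 229 229 229 228 227 214 167 114 114 o150 o169 o173 o172 o167 o163 o159 o159 o158 o149 153 194
0.165 0.03 125 228 229 228 228 228 228 228 227 214 174 123 116 o144 o157 o158 o156 o152 o152 o150 o151 o155 o150 o154 198
0.17 -0.03 20 o169 o167 166 154 182 223 230 230 231 230 231 230 230 229 222 219 218 217 207 170 138 133 171 223 230 230 230 231 231 231 231 231 231 231 231 231 228 219 203 159
0.17 0 20 o168 o167 167 167 197 227 230 229 229 229 230 230 228 230 227 219 216 216 208 172 141 138 194 226 230 230 230 230 230 230 230 230 230 230 229 231 228 222 203 157[ WARN:0@1.039] global loadsave.cpp:1063 imwrite_ Unsupported depth image for selected encoder is fallbacked to CV_8U.
```

The slider's inner face is at k≈22 mm and the fixed panel's inner face at k≈139 mm. That is 117 mm apart, exactly four books tight (value about 0.253). The arm is clear, so I'm handing in.

```bash
python3 -c "
from rig import job
print(job.hand_in())"
```

```text
the job is handed in; nothing more can be done
None
```

I handed the job in at about 27 s with no verdict returned: the pencil is standing in the cup, the loose book is upright at the end of the row with its spine facing like the others, and the sliding end is closed at about 0.253 m by my camera measurement.

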